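# Clamp a block in the jig with its sunk knob

### The job

Set the wooden block up for drilling: lay it flat in the clamping jig, its long side against the fence and its far end touching the end stop. Then reach into the round well, turn the black wing knob clockwise until the rubber foot nips the block finger-tight (about 14 N; it slips below 7 N and the soft wood dents above 24 N), and let go. Do not lean on the blue well housing, and leave the multimeter and the loose spanner where they are.

Things in the scene. Friction and masses are not known exactly. Their poses are not given: they have to be found in the camera images.
- block_center (a point): Centre of the loose soft-wood block, a plain cuboid 45 x 120 x 30 mm (its own x, y, z; y is the long axis), about 0.1 kg, lying flat on the bench. It is the same either way round.
- jig: Clamping jig screwed to the bench: aluminium base plate 170 (x) x 220 (y) x 10 mm high; origin at the centre of its underside, z up. In its frame the fence stands at +y, the end stop at +x and the blue housing with the knob well at -y, centred at (0, -55) mm. Fence, stop and foot rise at most 14 mm above the plate, so fingers can hold the top 14 mm of the block (30 mm high) while seating it.
- end_stop (a point): Middle of the dark steel end stop's face, which looks to -x of the jig, at jig (60, 62, 17) mm; axes as the jig's. The face is 36 mm wide (y) and reaches from the plate to 14 mm above it.
- ram_mouth (a point): Where the clamp ram leaves the housing, at jig (0, -2, 17) mm, fixed. A rubber-faced foot, 30 mm wide along jig x, travels from here along +y and presses the middle of the block's side. With the knob slack 48.5 to 55 mm are clear between foot and fence: how far the foot's spindle was screwed out differs each time and is not measured, so the knob angle where it meets the block has to be felt.
- seat (a point): Where the block's centre belongs (fixed to the jig, same axes): 15 mm above the base plate, 22.5 mm from the fence face and 60 mm from the stop face. The block's long axis lies along this point's x.
- fence: Dark steel fence bar on the jig, 130 mm long (x), 14 mm thick, 14 mm high. Origin on the plate at the foot of its face, which looks to -y of the jig, at jig (0, 87, 10) mm; axes as the jig's.
- housing: Blue housing 106 x 106 x 38 mm on the jig's plate, its top 48 mm above the bench, its wall 44 mm from the seated block. A round well 86 mm across and 30 mm deep is sunk in its top, centred on the knob. Origin at the centre of its underside; axes as the jig's.
- knob_grip (a point): On the knob's upright axis, 33 mm above the bench. The black wing is a bar 50 mm long (this point's x), 16 mm thick (its y), from 24 to 42 mm above the bench, over a round skirt of 50 mm diameter; its top is 6 mm below the well's rim. Fingers go into the well on both sides of the wing, 35 mm from wing to wall at each side: open them only a little wider than the wing.
- knob (a joint): Knob angle in rad, grows clockwise seen from above (clamping); starts at 0 to 0.2. A cam drives the foot 8 mm per rad. The foot meets the seated block somewhere between 0.65 and 1.3; from there the clamping force rises by about 100 N per rad. Turning takes a steady friction torque of 0.20 N m, plus 0.08 N m for each 10 N of clamping force. It stays where it is left (up to 25 N).
- multimeter: Yellow and black multimeter lying on the bench behind the work, 140 x 75 x 40 mm, loose; a bystander.
- spanner_17: Steel combination spanner lying on the bench behind the work, 204 x 33 x 8 mm, loose; a bystander.
Not all that is in view belongs to the job. Of the things that look like the part that bears block_center, the larger one is meant.

How it is judged:
By the outcome, as a careful person would: the job done as asked, in the order asked, and still so for the second after the job is handed in, with the robot touching nothing.
It also fails if it takes over 72 s, if anything falls off the work surface, if the arm or the gripper's body presses on something with over 40 N, if the wrist force passes 120 N, or if a joint passes its speed limit or range.

### The arm

A 7-joint arm with a two-finger parallel gripper is mounted at the origin on a cart in front of the work surface, level with it; the furniture and walls round the work are solid. World frame = base frame: x ahead of the robot, y to its left, z up, the work surface at z = 0. Lengths are in m, angles in degrees, forces in N, time in s.
With the tool pointing down it reaches from about 0.425 to 0.875 m from the base axis. Payload 8.4 kg.
Tool frame: the origin (TCP) lies between the finger pads; the fingertips stand manip.finger_overhang ahead of it and the grasp point (between the pads) lies 6 mm ahead of it (manip.finger_overhang is the distance from the TCP to the fingertips, in m); z points along the fingers, y is the line along which they close (so a half turn about z gives the same grasp; the last joint's range is limited). The gripper opens to 85 mm and grips with 20 to 120 N. Pads are 22 mm wide; open, the fingers measure 114 mm over their backs; the gripper's body (76 mm by 85 mm) begins 54 mm behind the grasp point. The pads swing forward as they close: fully open they stand 13 mm farther back than shut.
Start: joints at [-77.361, 19.091, 2.286, 83.961, -0.768, 76.965, -3.352], TCP at [0.204, 0.617, 0.256] pointing down, gripper open.
Joint ranges: [-147.57, 147.57], [-21.85, 119.76], [-74.77, 79.35], [14.55, 137.4], [-85.83, 265.84], [4.83, 119.75], [-152.11, 152.11]. Speed limits (degrees/s): [127.2, 127.2, 159.86, 159.86, 180, 180, 180].

### API

Orientations are given as [roll, pitch, yaw] about the fixed x, y, z axes, in that order (R = Rz(yaw) Ry(pitch) Rx(roll)).
In Python, from cell import manip gives the robot as it stands.
- The arm moves only by the tool carry_out, never from a script. Its argument "steps" is a list of rows, each an object with "translation": the shift along the tool's x, y, z in cm, a list of three; "rot": the turn, a rotation vector about the tool's x, y, z in rad, a list of three; "gripper": the gripper command: -1 is shut, 1 is fully open, values between are in proportion. A call has 1 to 10 rows; each row is the pose to reach, as a shift and turn from the pose commanded when the call began, along the tool's axes at that moment; what a row does not reach only later rows make up. A row lasts 1/8 s, in which the tool goes at most 62.5 mm and 10.7 degrees, less where a joint would pass 70% of its speed; a pose out of reach is approached as far as the arm can. A call with a gripper value outside its range is refused whole. The fingers move at their own pace and stop on an object; "force" is the grip in N (left out, the last holds). Time passes only in rows, so rows that repeat a pose let the fingers close. It gives the time, the measured TCP pose, the force, the opening and the grip force at its end, in the units of the state.
- manip.read_state(): the state, without advancing time (a new reading comes with each control period).
- manip.camera(name): name is "scene" or "top"; returns the picture (480x640x3 uint8, red, green, blue); there is no depth.
- manip.get_calibration(name): a dict with "fx", "fy", "cx", "cy" (pixels), "k1" (the pictures are not rectified: a ray, as slopes to the right and down, at radius r is drawn at 1 + k1 r^2 times it, then the intrinsics apply), "pose" (4x4, takes a point from camera to world coordinates). Camera axes: x right, y down, z forward; pixel columns grow to the right and rows downward; lengths in m; the calibration is good to about 2 mm. A picture is of the moment at which its call begins. get_calibration takes no time and is no camera call.
- manip.job_done(): hands the job in; it is judged then, once.
Trained networks look in the newest picture that a camera, given by its name, has taken for a name from the list of things; names that differ only in an ending like _2 or _b are one class to them, and where a whole thing is asked for, a point or a joint stands for the part that bears it (a point fixed in the world has none). Each returns a list of dicts, best first, with "p" (0 to 1); they miss things now and then, are a little off and sometimes report something else, mostly with a low value. They report only what shows in the picture. A call takes as long as a camera call. They do not tell look-alikes from the thing itself.
- manip.find_in(camera, name): "point" ([column, row] in pixels, amid what is visible of it).
The state is a dict: "time_s": time; "q": joint angles; "joint_vel": joint speeds; "effort": joint torques, N m; "position": TCP position; "ee_rot": TCP orientation; "contact_force": force on the tool from outside, world axes, zero at the start; "torque": the same for the moment, N m; "finger_gap": finger opening in m; "gripper_force": force on a finger pad.
Only numpy, scipy, OpenCV 4.12 (cv2) and the standard library are available. Lean on these libraries where they do the work, as an engineer would, in place of code of your own. Each camera call takes 0.05 s, during which the arm holds its last target. There are 200 camera calls.

## Working session

There is one attempt and no reset: what is moved stays moved. The work goes in short steps, Python scripts to look and compute and a tool call to move; the robot and the scene stay as the last step left them, time stands still between calls to the robot, and variables do not carry over. Pictures are saved under pics/ and viewed, at most 10 in all, crops included, and the job is handed in when it is done.

Besides the shell and the picture viewer there is one more tool, called after "Request:" as name(argument=value, ...), one argument or row to a line, values as JSON. carry_out: Moves the arm, as the interface text tells. Its arguments: {"type":"object","properties":{"steps":{"type":"array"},"force":{"type":"number"}},"required":["steps"]}

```bash
mkdir -p pics; ls
cat > h.py <<'E'
import numpy as np, cv2
from cell import manip
from scipy.spatial.transform import Rotation as R
def ray(cam,uv):
    c=manip.get_calibration(cam); K=np.array([[c['fx'],0,c['cx']],[0,c['fy'],c['cy']],[0,0,1.]])
    p=cv2.undistortPoints(np.array(uv,float).reshape(-1,1,2),K,np.array([c['k1'],0,0,0,0.])).reshape(-1,2)
    T=np.array(c['pose']); d=np.c_[p,np.ones(len(p))]@T[:3,:3].T
    return T[:3,3],d
def px2w(cam,uv,z):
    o,d=ray(cam,uv); s=(z-o[2])/d[:,2]
    return o+d*s[:,None]
def w2px(cam,P):
    c=manip.get_calibration(cam); K=np.array([[c['fx'],0,c['cx']],[0,c['fy'],c['cy']],[0,0,1.]])
    T=np.linalg.inv(np.array(c['pose']))
    return cv2.projectPoints(np.array(P,float).reshape(-1,1,3),cv2.Rodrigues(T[:3,:3])[0],T[:3,3],K,np.array([c['k1'],0,0,0,0.]))[0].reshape(-1,2)
def save(cam,name):
    im=manip.camera(cam); cv2.imwrite(f'pics/{name}.png',im[:,:,::-1]); return im
E
python3 - <<'E'
from h import *
for c in ['top','scene']:
    save(c,c+'0')
    k=manip.get_calibration(c); print(c,k['fx'],k['k1'],np.round(k['pose'],3).tolist())
    for n in ['block_center','jig','housing','knob_grip','fence','end_stop','multimeter','spanner_17']:
        r=manip.find_in(c,n)
        print(n,[(np.round(x['point']).tolist(),round(x['p'],2)) for x in r[:4]])
s=manip.read_state(); print({k:(np.round(v,3).tolist()) for k,v in s.items()}, manip.finger_overhang)
E
```

```text
pics
top 446.3269553576121 -0.10722773715827996 [[0.025, -0.991, 0.134, 0.49], [-1.0, -0.027, -0.013, -0.044], [0.016, -0.134, -0.991, 0.978], [0.0, 0.0, 0.0, 1.0]]
block_center [([426.0, 300.0], 0.92), ([368.0, 304.0], 0.61), ([346.0, 185.0], 0.4)]
jig [([276.0, 259.0], 0.65)]
housing [([291.0, 259.0], 0.77)]
knob_grip [([302.0, 261.0], 0.59), ([233.0, 258.0], 0.32)]
fence [([234.0, 257.0], 0.91)]
end_stop [([276.0, 263.0], 0.58)]
multimeter [([288.0, 263.0], 0.69), ([433.0, 194.0], 0.62), ([276.0, 260.0], 0.16)]
spanner_17 [([341.0, 182.0], 0.92)]
scene 440.3691233271475 -0.07841745326632919 [[0.659, -0.378, 0.651, 0.076], [-0.752, -0.36, 0.552, -0.509], [0.026, -0.853, -0.522, 0.518], [0.0, 0.0, 0.0, 1.0]]
block_center [([386.0, 366.0], 0.95), ([315.0, 334.0], 0.76), ([274.0, 268.0], 0.22)]
jig [([277.0, 270.0], 0.57)]
housing [([286.0, 280.0], 0.59)]
knob_grip [([290.0, 272.0], 0.84)]
fence []
end_stop []
multimeter [([467.0, 302.0], 0.64)]
spanner_17 [([389.0, 259.0], 0.75), ([388.0, 366.0], 0.62), ([290.0, 269.0], 0.37)]
{'time_s': 0.9, 'q': [-77.361, 19.089, 2.286, 83.962, -0.767, 76.964, -3.353], 'joint_vel': [-0.075, -0.103, 0.01, 0.044, 0.103, -0.023, 0.091], 'effort': [0.0, -65.831, 1.363, -40.581, 0.016, 0.003, 0.0], 'position': [0.204, 0.617, 0.256], 'ee_rot': [180.0, -0.0, 161.673], 'contact_force': [0.141, -0.622, -0.13], 'torque': [0.0, 0.001, -0.002], 'gripper_force': 0.0, 'finger_gap': 0.085} 0.025
```

View pics/top0.png

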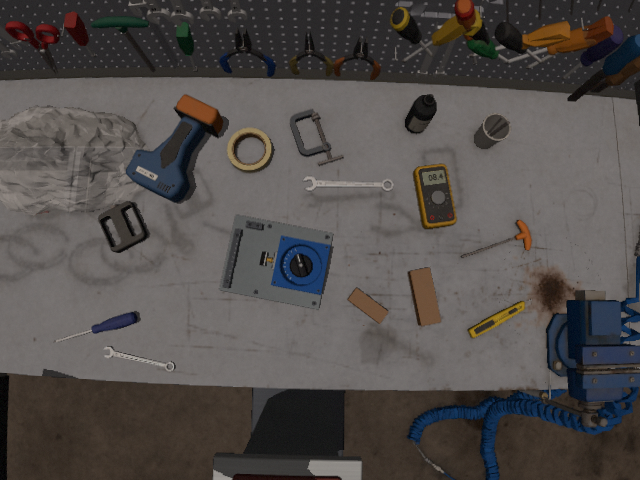

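View pics/scene0.png

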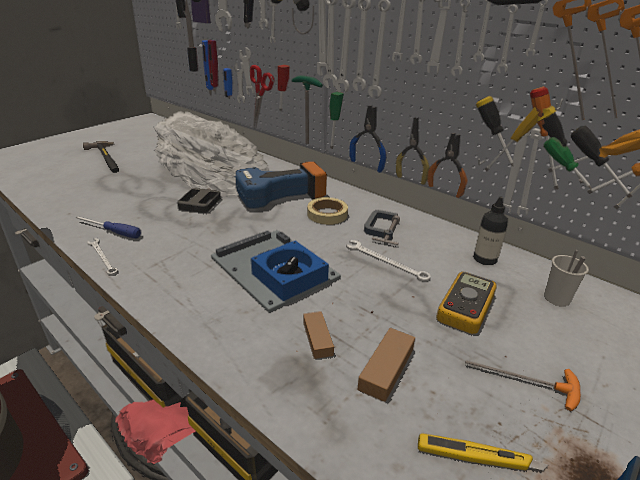

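Two wooden blocks could be meant: the larger at top (425,297) / scene (386,366), and the smaller at top (368,305) / scene (318,334). I choose the larger. In the top view the jig is at (278,261), with the fence on its left (233,257), the end stop near (257,222) and the knob at (302,265).

Run:
```python
from h import *
im=cv2.imread('pics/top0.png')
cv2.imwrite('pics/crop1.png',cv2.resize(im[205:335,210:450],None,fx=3.3,fy=3.3,interpolation=cv2.INTER_CUBIC))
# block segmentation
hsv=cv2.cvtColor(im,cv2.COLOR_BGR2HSV)
m=((hsv[...,0]<18)&(hsv[...,1]>70)&(hsv[...,2]>60)).astype(np.uint8); m[:, :340]=0; m[:255]=0; m[340:]=0; m[:,445:]=0
n,l,st,c=cv2.connectedComponentsWithStats(m)
for i in range(1,n):
    if st[i,4]>100:
        cn=cv2.findContours((l==i).astype(np.uint8),0,2)[0][0]
        r=cv2.minAreaRect(cn); b=cv2.boxPoints(r); P=px2w('top',b,0.03)
        print(st[i].tolist(),np.round(b).tolist(),np.round(P.mean(0),4),np.round(np.linalg.norm(np.diff(P,axis=0),axis=1),4))
        for k in(0,1): print(np.degrees(np.arctan2(*(P[k+1]-P[k])[[1,0]])))
# blue housing
m=((hsv[...,0]>100)&(hsv[...,0]<125)&(hsv[...,1]>120)).astype(np.uint8); m[:, :260]=0; m[:,345:]=0; m[:225]=0; m[310:]=0
cn=max(cv2.findContours(m,0,2)[0],key=cv2.contourArea); b=cv2.boxPoints(cv2.minAreaRect(cn));P=px2w('top',b,0.048)
print('housing',np.round(b),np.round(P.mean(0),4),np.round(np.linalg.norm(np.diff(P,axis=0),axis=1),4),[np.degrees(np.arctan2(*(P[k+1]-P[k])[[1,0]])) for k in(0,1)])
```

```text
[410, 268, 31, 58, 1156] [[409.0, 271.0], [429.0, 266.0], [441.0, 322.0], [421.0, 326.0]] [ 0.5035 -0.2842  0.03  ] [0.0451 0.1198 0.0446]
-77.01866510143749
-167.9840391720053
[348, 288, 40, 36, 633] [[347.0, 299.0], [356.0, 287.0], [389.0, 311.0], [379.0, 324.0]] [ 0.4815 -0.1612  0.03  ] [0.033  0.0862 0.0329]
-36.302065124843075
-125.92339926528987
housing [[271. 285.]
 [280. 235.]
 [330. 245.]
 [321. 294.]] [ 0.5627 -0.0173  0.048 ] [0.1056 0.1073 0.1054] [np.float64(-8.870099395749122), np.float64(-99.55280001077287)]
```

View pics/crop1.png

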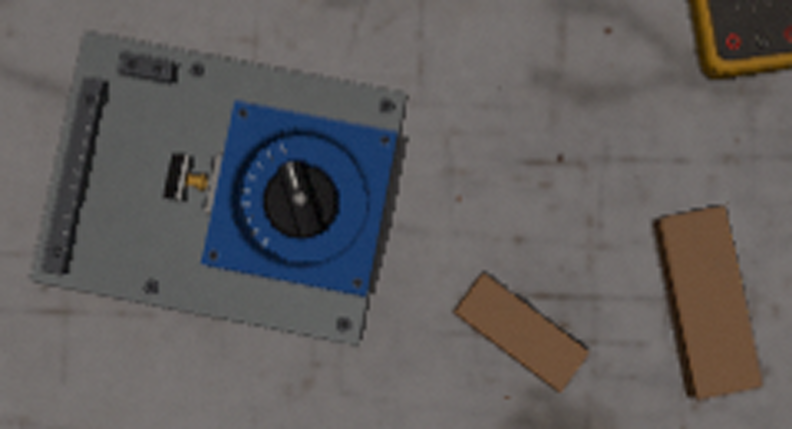

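The crop confirms the larger block at crop (710,300). It shows the fence on the left at crop (80,175), the stop at (148,66), the foot at (178,178) and the wing tilted about 20°. Next I'll overlay the model to check the jig pose and get the first move's numbers.

```bash
cat >> h.py <<'E'
JY=-9.2; JO=np.array([0.5715,0.037])
def j2w(p,yaw=None,o=None):
    yaw=JY if yaw is None else yaw; o=JO if o is None else o
    a=np.radians(yaw); p=np.atleast_2d(np.array(p,float))/1000
    return np.c_[o[0]+p[:,0]*np.cos(a)-p[:,1]*np.sin(a),o[1]+p[:,0]*np.sin(a)+p[:,1]*np.cos(a),p[:,2]]
def goal(pos,yaw,base=None):
    s=manip.read_state() if base is None else base
    Rm=R.from_euler('xyz',s['ee_rot'],degrees=True); G=R.from_euler('xyz',[180,0,yaw],degrees=True)
    print('goal',np.round(pos,4),yaw,'-> cm',np.round(Rm.inv().apply(np.array(pos)-s['position'])*100,2),'rot',np.round((Rm.inv()*G).as_rotvec(),3))
def st():
    s=manip.read_state(); print({k:np.round(s[k],4).tolist() for k in('time_s','position','ee_rot','contact_force','torque','finger_gap','gripper_force')}); return s
E
python3 - <<'E'
from h import *
from scipy.optimize import minimize
print([a for a in dir(manip) if a[0]!='_'])
im=cv2.imread('pics/top0.png'); s=5
x0,y0=212,205
def draw(yaw,o,big):
    for poly,c in [([[-85,-110,10],[85,-110,10],[85,110,10],[-85,110,10]],(0,255,0)),([[-53,-108,48],[53,-108,48],[53,-2,48],[-53,-2,48]],(0,255,255)),
      ([[-65,87,24],[65,87,24],[65,101,24],[-65,101,24]],(0,0,255)),([[60,44,24],[60,80,24]],(255,0,255))]:
        q=w2px('top',j2w(poly,yaw,o)); q=((q-[x0,y0]+.5)*s).astype(np.int32); cv2.polylines(big,[q],True,c,1)
# fit: plate outline by gradient maximisation
g=cv2.GaussianBlur(cv2.cvtColor(im,cv2.COLOR_BGR2GRAY).astype(np.float32),(0,0),1.0)
gx=cv2.Sobel(g,cv2.CV_32F,1,0);gy=cv2.Sobel(g,cv2.CV_32F,0,1);G=np.hypot(gx,gy)
def edges(polys):
    P=[]
    for p in polys:
        p=np.array(p,float)
        for a,b in zip(p,np.roll(p,-1,0)): P+=[a+(b-a)*t for t in np.linspace(.05,.95,25)]
    return np.array(P)
M=edges([[[-85,-110,10],[85,-110,10],[85,110,10],[-85,110,10]],[[-53,-108,48],[53,-108,48],[53,-2,48],[-53,-2,48]],[[-65,87,24],[65,87,24],[65,101,24],[-65,101,24]]])
def cost(v):
    q=w2px('top',j2w(M,v[2],v[:2])).astype(np.float32)
    return -cv2.remap(G,q[:,:1],q[:,1:],cv2.INTER_LINEAR).clip(0,120).mean()
best=min((minimize(cost,[JO[0]+a,JO[1]+b,JY+c],method='Nelder-Mead',options=dict(initial_simplex=np.array([[JO[0]+a,JO[1]+b,JY+c]]*4)+np.array([[0,0,0],[.002,0,0],[0,.002,0],[0,0,1]]))) for a in(-.003,0,.003) for b in(-.003,0,.003) for c in (-1,0,1)),key=lambda r:r.fun)
print(best.x,best.fun)
big=cv2.resize(im[205:320,212:345],None,fx=s,fy=s,interpolation=cv2.INTER_CUBIC)
draw(best.x[2],best.x[:2],big); cv2.imwrite('pics/ov1.png',big)
goal([0.56,0.2,0.25],162); goal([0.5035,-0.2842,0.12],192)
E
```

```text
['MotionError', 'camera', 'find_in', 'finger_overhang', 'get_calibration', 'job_done', 'read_state']Traceback (most recent call last):
  File "<stdin>", line 23, in <module>
  File "<stdin>", line 23, in <genexpr>
    res = _minimize_neldermead(fun, x0, args, callback, bounds=bounds,
                               **options)
    fxr = func(xr)
    fx = function(np.copy(x), *(wrapper_args + args))
  File "<stdin>", line 21, in cost
  File "h.py", line 13, in w2px
    c=manip.get_calibration(cam); K=np.array([[c['fx'],0,c['cx']],[0,c['fy'],c['cy']],[0,0,1.]])
ValueError: time passes only in moves, steps and waits
```

```bash
sed -i 's/manip.get_calibration(cam)/cal(cam)/; 1a import functools' h.py; sed -i '/^def ray/i @functools.cache\ndef cal(c): return manip.get_calibration(c)' h.py
cat > fit.py <<'E'
from h import *
from scipy.optimize import minimize
def fit(im,out):
    s=5; x0,y0=212,205
    g=cv2.GaussianBlur(cv2.cvtColor(im,cv2.COLOR_BGR2GRAY).astype(np.float32),(0,0),1.0)
    G=np.hypot(cv2.Sobel(g,cv2.CV_32F,1,0),cv2.Sobel(g,cv2.CV_32F,0,1))
    polys=[[[-85,-110,10],[85,-110,10],[85,110,10],[-85,110,10]],[[-53,-108,48],[53,-108,48],[53,-2,48],[-53,-2,48]],[[-65,87,24],[65,87,24],[65,101,24],[-65,101,24]]]
    M=[]
    for p in map(lambda q:np.array(q,float),polys):
        for a,b in zip(p,np.roll(p,-1,0)): M+=[a+(b-a)*t for t in np.linspace(.05,.95,25)]
    def cost(v):
        q=w2px('top',j2w(M,v[2]*100,v[:2])).astype(np.float32)
        return -cv2.remap(G,q[:,:1],q[:,1:],cv2.INTER_LINEAR).clip(0,120).mean()
    R0=[]
    for a in(-.003,0,.003):
        for b in(-.003,0,.003):
            x=np.array([JO[0]+a,JO[1]+b,JY/100]); R0.append(minimize(cost,x,method='Nelder-Mead',options=dict(initial_simplex=x+np.array([[0,0,0],[.002,0,0],[0,.002,0],[0,0,.01]]))))
    R0.sort(key=lambda r:r.fun)
    for r in R0[:3]: print(r.x,r.fun)
    v=R0[0].x; big=cv2.resize(im[y0:y0+115,x0:x0+133],None,fx=s,fy=s,interpolation=cv2.INTER_CUBIC)
    for p,c in zip(polys+[[[60,44,24],[60,80,24]]],[(0,255,0),(0,255,255),(0,0,255),(255,0,255)]):
        q=((w2px('top',j2w(p,v[2]*100,v[:2]))-[x0,y0]+.5)*s).astype(np.int32); cv2.polylines(big,[q],True,c,1)
    cv2.imwrite(out,big); return v
if __name__=='__main__':
    fit(cv2.imread('pics/top0.png'),'pics/ov1.png')
    goal([0.56,0.2,0.25],162); goal([0.5035,-0.2842,0.12],192)
E
python3 fit.py
```

```text
[ 0.57019543  0.03224167 -0.09024615] -65.15254974365234
[ 0.57019373  0.03223316 -0.0902356 ] -65.14559936523438
[ 0.57025957  0.03227345 -0.09066913] -65.13896179199219
goal [0.56 0.2  0.25] 162 -> cm [-46.87 -28.4    0.63] rot [ 0.    -0.    -0.006]
goal [ 0.5035 -0.2842  0.12  ] 192 -> cm [-56.73 -76.14  13.63] rot [ 0.     0.    -0.529]
```

View pics/ov1.png

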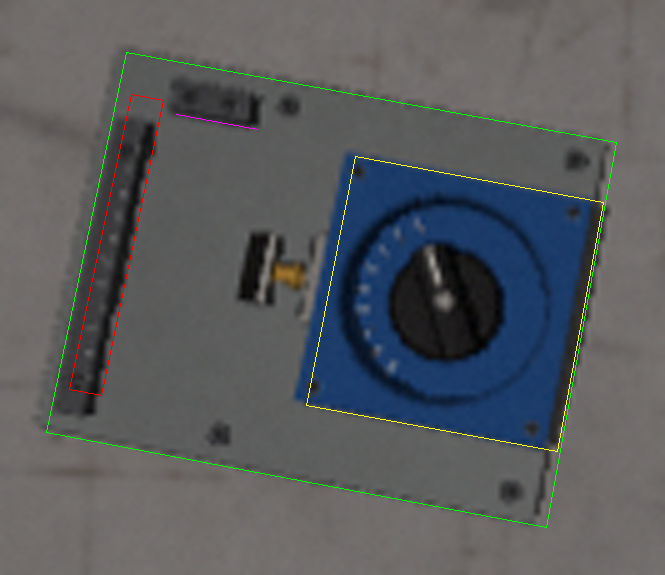

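The overlay matches the plate outline well. The fence and housing lines are about 1 px (2 mm) off, so I'll rectify the saved pictures to find the fence and foot edges. In the meantime I'll move above the block.

Request:
carry_out(
  steps=[
    {"translation": [-12, -7, 0], "rot": [0, 0, 0], "gripper": 0.6},
    {"translation": [-24, -14, 0], "rot": [0, 0, 0], "gripper": 0.6},
    {"translation": [-36, -21, 0], "rot": [0, 0, 0], "gripper": 0.6},
    {"translation": [-46, -29, 0], "rot": [0, 0, 0], "gripper": 0.6},
    {"translation": [-49, -38, 2], "rot": [0, 0, -0.1], "gripper": 0.6},
    {"translation": [-52, -48, 4], "rot": [0, 0, -0.2], "gripper": 0.6},
    {"translation": [-54, -58, 7], "rot": [0, 0, -0.3], "gripper": 0.6},
    {"translation": [-56, -67, 9], "rot": [0, 0, -0.4], "gripper": 0.6},
    {"translation": [-56.7, -76.1, 12], "rot": [0, 0, -0.529], "gripper": 0.6},
    {"translation": [-56.7, -76.1, 13.6], "rot": [0, 0, -0.529], "gripper": 0.6},
  ],
)

```text
time_s: 2.15
position: [0.4629, 0.0714, 0.2032]
ee_rot: [180.0, 0.1, -167.9]
contact_force: [0.6, -0.3, -0.0]
finger_gap: 0.0682
gripper_force: 0.0
```

Run:
```python
from h import *
s=st(); goal([0.5035,-0.2842,0.12],192)
o=np.array([0.5702,0.0322]); yaw=-9.02
# rectify jig region y 20..110 (cols), x -80..80 (rows, +x up) at z=24 top, 2.5 px/mm
ys=np.arange(20,110,.25); xs=np.arange(75,-75,-.5)
Y,X=np.meshgrid(ys,xs)
out=[]
for cam,z in (('top',24),('scene',24),('scene',10)):
    im=cv2.imread(f'pics/{cam}0.png')
    P=j2w(np.c_[X.ravel(),Y.ravel(),np.full(X.size,z)],yaw,o)
    q=w2px(cam,P).astype(np.float32).reshape(*X.shape,2)
    w=cv2.remap(im,q[...,0],q[...,1],cv2.INTER_CUBIC)[:, ::-1]  # +y to left
    for yy in (87,40):
        c=int((110-yy)/.25); cv2.line(w,(c,0),(c,20),(0,255,0),1)
    if len(out)<2: out.append(w)
    g=cv2.cvtColor(w,cv2.COLOR_BGR2GRAY)[:, ::-1].astype(float)
    for x in(40,0,-40):
        r=np.where(abs(xs-x)<8)[0]; p=g[r].mean(0)
        print(cam,z,'x',x,[(int(ys[i]),int(p[i])) for i in range(0,len(ys),8)])
cv2.imwrite('pics/rect.png',np.hstack(out))
```

```text
{'time_s': 2.15, 'position': [0.4629, 0.0714, 0.2032], 'ee_rot': [179.9722, 0.0786, -167.9074], 'contact_force': [0.594, -0.2734, -0.0007], 'torque': [0.0282, -0.0399, -0.0392], 'finger_gap': 0.0682, 'gripper_force': 0.0}
goal [ 0.5035 -0.2842  0.12  ] 192 -> cm [  3.49 -35.63   8.3 ] rot [0.    0.001 0.002]Traceback (most recent call last):
  File "<stdin>", line 14, in <module>
cv2.error: OpenCV(4.12.0) :-1: error: (-5:Bad argument) in function 'line'
> Overload resolution failed:
>  - Layout of the output array img is incompatible with cv::Mat
>  - Expected Ptr<cv::UMat> for argument 'img'
```

Request:
carry_out(
  steps=[
    {"translation": [3, -18, 4], "rot": [0, 0, 0], "gripper": 0.6},
    {"translation": [3.5, -35.6, 8.3], "rot": [0, 0, 0], "gripper": 0.6},
    {"translation": [3.5, -35.6, 8.3], "rot": [0, 0, 0], "gripper": 0.6},
    {"translation": [3.5, -35.6, 8.3], "rot": [0, 0, 0], "gripper": 0.6},
    {"translation": [3.5, -35.6, 8.3], "rot": [0, 0, 0], "gripper": 0.6},
    {"translation": [3.5, -35.6, 8.3], "rot": [0, 0, 0], "gripper": 0.6},
    {"translation": [3.5, -35.6, 8.3], "rot": [0, 0, 0], "gripper": 0.6},
    {"translation": [3.5, -35.6, 8.3], "rot": [0, 0, 0], "gripper": 0.6},
  ],
)

```text
time_s: 3.15
position: [0.5024, -0.2818, 0.1199]
ee_rot: [180.0, -0.0, -168.0]
contact_force: [1.0, 0.9, 0.5]
finger_gap: 0.0683
gripper_force: 0.0
```

Run:
```python
from h import *
s=st(); goal([0.5035,-0.2842,0.044],192)
o=np.array([0.5702,0.0322]); yaw=-9.02
ys=np.arange(110,20,-.25); xs=np.arange(75,-75,-.5)
Y,X=np.meshgrid(ys,xs)
out=[]
for cam,z in (('top',24),('scene',24),('scene',10)):
    im=cv2.imread(f'pics/{cam}0.png')
    P=j2w(np.c_[X.ravel(),Y.ravel(),np.full(X.size,z)],yaw,o)
    q=w2px(cam,P).astype(np.float32).reshape(*X.shape,2)
    w=cv2.remap(im,q[...,0],q[...,1],cv2.INTER_CUBIC)
    g=cv2.cvtColor(w,cv2.COLOR_BGR2GRAY).astype(float)
    for x in(40,0,-40):
        r=np.where(abs(xs-x)<8)[0]; p=g[r].mean(0)
        print(cam,z,'x',x,'y=110..20 by 2mm',[int(p[i]) for i in range(0,len(ys),8)])
    for yy in (90,80,70,60,50,40,30):
        c=int((110-yy)/.25); cv2.line(w,(c,0),(c,12 if yy%20 else 25),(0,255,0),1)
    out.append(w)
cv2.imwrite('pics/rect.png',np.hstack(out[:2]))
```

```text
{'time_s': 3.15, 'position': [0.5024, -0.2818, 0.1199], 'ee_rot': [179.9744, -0.0205, -168.0276], 'contact_force': [0.9924, 0.8526, 0.4677], 'torque': [0.0541, -0.0227, -0.0415], 'finger_gap': 0.0683, 'gripper_force': 0.0}
goal [ 0.5035 -0.2842  0.044 ] 192 -> cm [-0.06 -0.26  7.59] rot [ 0. -0. -0.]
top 24 x 40 y=110..20 by 2mm [89, 88, 73, 58, 55, 49, 49, 56, 61, 33, 22, 47, 78, 91, 90, 90, 90, 90, 90, 89, 90, 89, 89, 89, 89, 90, 91, 91, 91, 90, 90, 91, 90, 91, 91, 91, 91, 90, 91, 91, 91, 91, 92, 92, 91]
top 24 x 0 y=110..20 by 2mm [90, 87, 70, 59, 56, 59, 61, 68, 58, 30, 24, 54, 87, 89, 89, 89, 90, 89, 90, 90, 90, 91, 91, 91, 91, 90, 90, 91, 91, 92, 92, 92, 92, 92, 93, 93, 46, 17, 18, 15, 71, 121, 58, 64, 92]
top 24 x -40 y=110..20 by 2mm [91, 86, 69, 57, 58, 62, 64, 68, 54, 25, 36, 84, 91, 90, 91, 91, 91, 90, 90, 90, 90, 90, 92, 91, 91, 91, 91, 91, 91, 91, 91, 91, 91, 91, 91, 92, 92, 92, 92, 93, 93, 93, 93, 92, 93]
scene 24 x 40 y=110..20 by 2mm [146, 148, 145, 132, 107, 78, 62, 67, 77, 80, 72, 54, 37, 32, 34, 37, 43, 50, 53, 63, 85, 106, 118, 120, 117, 117, 117, 117, 117, 117, 1
[... 536 characters left out ...]

scene 10 x 40 y=110..20 by 2mm [73, 54, 38, 33, 35, 37, 36, 35, 32, 35, 54, 83, 108, 120, 120, 116, 116, 116, 115, 115, 115, 114, 115, 115, 116, 117, 118, 120, 119, 111, 95, 77, 70, 71, 69, 66, 60, 51, 41, 37, 35, 35, 35, 36, 37]
scene 10 x 0 y=110..20 by 2mm [70, 49, 35, 34, 37, 38, 37, 34, 30, 38, 64, 94, 113, 119, 117, 115, 114, 114, 115, 115, 115, 115, 115, 114, 115, 116, 118, 117, 108, 88, 70, 67, 71, 73, 72, 72, 73, 73, 71, 69, 65, 60, 53, 47, 42]
scene 10 x -40 y=110..20 by 2mm [65, 47, 36, 34, 36, 37, 37, 34, 31, 42, 69, 99, 116, 120, 117, 115, 114, 114, 114, 114, 114, 114, 114, 114, 114, 114, 115, 115, 115, 115, 114, 114, 114, 115, 116, 117, 117, 117, 114, 109, 104, 98, 92, 85, 79]
```

View pics/rect.png

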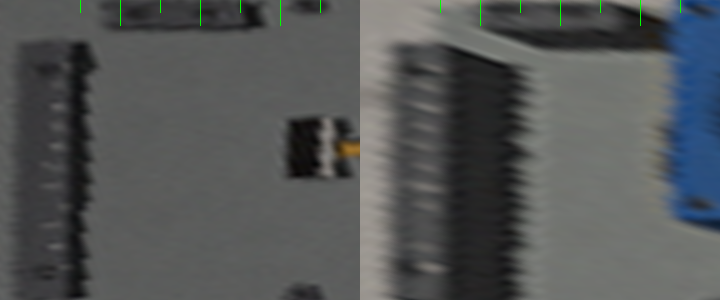

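The top view in a frame anchored on the housing puts the fence face at about y=93 and the foot front at about y=38. That leaves a gap of roughly 54 mm, which is comfortable. Grasping the block now.

Request:
carry_out(
  steps=[
    {"translation": [-0.1, -0.3, 4], "rot": [0, 0, 0], "gripper": 0.6},
    {"translation": [-0.1, -0.3, 6.5], "rot": [0, 0, 0], "gripper": 0.6},
    {"translation": [-0.1, -0.3, 7.7], "rot": [0, 0, 0], "gripper": 0.6},
    {"translation": [-0.1, -0.3, 7.7], "rot": [0, 0, 0], "gripper": 0.6},
    {"translation": [-0.1, -0.3, 7.7], "rot": [0, 0, 0], "gripper": -0.2},
    {"translation": [-0.1, -0.3, 7.7], "rot": [0, 0, 0], "gripper": -0.2},
    {"translation": [-0.1, -0.3, 7.7], "rot": [0, 0, 0], "gripper": -0.2},
    {"translation": [-0.1, -0.3, 7.7], "rot": [0, 0, 0], "gripper": -0.2},
  ],
  force=40,
)

```text
time_s: 4.15
position: [0.5049, -0.285, 0.0445]
ee_rot: [-180.0, 0.1, -168.0]
contact_force: [-1.5, 2.4, 7.1]
finger_gap: 0.0438
gripper_force: 41.0
```

Run:
```python
from h import *
s=st(); print(np.round(s['joint_vel'],2)); 
print(j2w([[0,64.5,25],[-15,60.5,53]]))
p=j2w([[-15,60.5,53]])[0]; goal([*p[:2],0.12],170.8)
for c in('scene',): save(c,'g1')
```

```text
{'time_s': 4.15, 'position': [0.5049, -0.285, 0.0445], 'ee_rot': [-179.9713, 0.1182, -168.0059], 'contact_force': [-1.5465, 2.4069, 7.1018], 'torque': [0.3673, 0.2289, 0.0419], 'finger_gap': 0.0438, 'gripper_force': 40.9817}
[-0.02 -0.02  0.04  0.01 -0.11  0.   -0.01]
[[0.58181234 0.10067029 0.025     ]
 [0.56636577 0.09911996 0.053     ]]
goal [0.5664 0.0991 0.12  ] 170.8 -> cm [-14.01  36.29  -7.53] rot [-0.     0.002  0.37 ]
```

Request:
carry_out(
  steps=[
    {"translation": [0, 0, -3], "rot": [0, 0, 0], "gripper": -0.2},
    {"translation": [0, 0, -7.5], "rot": [0, 0, 0], "gripper": -0.2},
    {"translation": [-2, 6, -8.5], "rot": [0, 0, 0.07], "gripper": -0.2},
    {"translation": [-4, 12, -8.5], "rot": [0, 0, 0.14], "gripper": -0.2},
    {"translation": [-7, 18, -8.5], "rot": [0, 0, 0.21], "gripper": -0.2},
    {"translation": [-9, 24, -8.5], "rot": [0, 0, 0.28], "gripper": -0.2},
    {"translation": [-12, 30, -8.5], "rot": [0, 0, 0.34], "gripper": -0.2},
    {"translation": [-14, 36.3, -7.5], "rot": [0, 0, 0.37], "gripper": -0.2},
    {"translation": [-14, 36.3, -7.5], "rot": [0, 0, 0.37], "gripper": -0.2},
    {"translation": [-14, 36.3, -7.5], "rot": [0, 0, 0.37], "gripper": -0.2},
  ],
)

```text
time_s: 5.45
position: [0.5655, 0.1001, 0.1182]
ee_rot: [-180.0, 0.0, 170.9]
contact_force: [-0.2, -0.8, -1.0]
finger_gap: 0.0435
gripper_force: 41.6
```

Run:
```python
from h import *
s=st(); print(np.round(s['joint_vel'],2)); 
p=j2w([[-15,60.5,53]])[0]; goal([*p[:2],0.062],170.8)
im=save('scene','h1'); t=save('top','h1t')
a=cv2.resize(im[200:330,190:390],None,fx=2.9,fy=2.9,interpolation=cv2.INTER_CUBIC)[:300]; 
a=im[190:330,180:400][:,:,::-1]; b=t[190:330,190:400][:,:,::-1]
cv2.imwrite('pics/h1c.png',cv2.resize(np.hstack([a,b]),None,fx=1.85,fy=1.85,interpolation=cv2.INTER_CUBIC))
```

```text
{'time_s': 5.45, 'position': [0.5655, 0.1001, 0.1182], 'ee_rot': [-179.9867, 0.0043, 170.9211], 'contact_force': [-0.1952, -0.8109, -1.0199], 'torque': [-0.0307, -0.0215, -0.0387], 'finger_gap': 0.0435, 'gripper_force': 41.5508}
[ 2.2  -0.89  2.42  0.92  0.76 -0.05  0.85]
goal [0.5664 0.0991 0.062 ] 170.8 -> cm [-0.1  -0.08  5.62] rot [-0.     0.     0.002]
```

View pics/h1c.png

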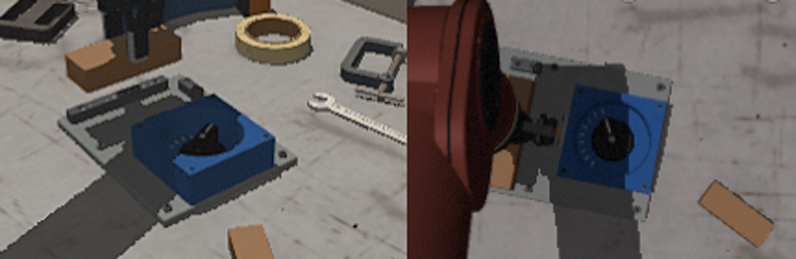

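The block is held level, above and behind the fence in the scene crop at (125,58). In the top view it lies along the fence, clear of the housing. Lowering in stages.

Request:
carry_out(
  steps=[
    {"translation": [-0.1, -0.1, 2], "rot": [0, 0, 0], "gripper": -0.2},
    {"translation": [-0.1, -0.1, 4], "rot": [0, 0, 0], "gripper": -0.2},
    {"translation": [-0.1, -0.1, 4.5], "rot": [0, 0, 0], "gripper": -0.2},
    {"translation": [-0.1, -0.1, 5.0], "rot": [0, 0, 0], "gripper": -0.2},
    {"translation": [-0.1, -0.1, 5.3], "rot": [0, 0, 0], "gripper": -0.2},
    {"translation": [-0.1, -0.1, 5.6], "rot": [0, 0, 0], "gripper": -0.2},
    {"translation": [-0.1, -0.1, 5.6], "rot": [0, 0, 0], "gripper": -0.2},
  ],
)

```text
time_s: 6.42
position: [0.5664, 0.0982, 0.0621]
ee_rot: [180.0, 0.0, 170.8]
contact_force: [-0.5, 0.3, -0.6]
finger_gap: 0.0435
gripper_force: 41.5
```

```bash
python3 -c "
from h import *
s=st(); p=j2w([[-15,60.5,0]])[0]; goal([*p[:2],0.0555],170.8)"
```

```text
{'time_s': 6.425, 'position': [0.5664, 0.0982, 0.0621], 'ee_rot': [179.9989, 0.0026, 170.7911], 'contact_force': [-0.4948, 0.2831, -0.5975], 'torque': [-0.0003, 0.0726, -0.0195], 'finger_gap': 0.0435, 'gripper_force': 41.5199}
goal [0.5664 0.0991 0.0555] 170.8 -> cm [0.02 0.09 0.66] rot [ 0.  0. -0.]
```

Request:
carry_out(
  steps=[
    {"translation": [0, 0, 0.3], "rot": [0, 0, 0], "gripper": -0.2},
    {"translation": [0, 0, 0.6], "rot": [0, 0, 0], "gripper": -0.2},
    {"translation": [0, 0.1, 0.6], "rot": [0, 0, 0], "gripper": -0.2},
    {"translation": [0, 0.2, 0.6], "rot": [0, 0, 0], "gripper": -0.2},
    {"translation": [0, 0.2, 0.6], "rot": [0, 0, 0], "gripper": -0.2},
  ],
)

```text
time_s: 7.05
position: [0.5668, 0.1003, 0.0561]
ee_rot: [180.0, 0.0, 170.8]
contact_force: [-0.2, -0.2, -1.7]
finger_gap: 0.0439
gripper_force: 41.5
```

```bash
python3 -c "
from h import *
s=st(); a=np.radians(JY); print('jig xy',np.array([[np.cos(a),np.sin(a)],[-np.sin(a),np.cos(a)]])@(s['position'][:2]-JO))"
```

```text
{'time_s': 7.05, 'position': [0.5668, 0.1003, 0.0561], 'ee_rot': [179.9976, 0.0067, 170.8007], 'contact_force': [-0.2429, -0.2175, -1.6701], 'torque': [-0.003, 0.0335, 0.0619], 'finger_gap': 0.0439, 'gripper_force': 41.5242}
jig xy [-0.0147505  0.0617465]
```

Request:
carry_out(
  steps=[
    {"translation": [0, 0.1, 0], "rot": [0, 0, 0], "gripper": -0.2},
    {"translation": [0, 0.2, 0], "rot": [0, 0, 0], "gripper": -0.2},
    {"translation": [0, 0.2, 0], "rot": [0, 0, 0], "gripper": -0.2},
  ],
)

```text
time_s: 7.42
position: [0.567, 0.1022, 0.0561]
ee_rot: [-180.0, -0.0, 170.8]
contact_force: [-1.1, -0.4, -1.4]
finger_gap: 0.0441
gripper_force: 41.5
```

Request:
carry_out(
  steps=[
    {"translation": [0, 0.05, 0], "rot": [0, 0, 0], "gripper": -0.2},
    {"translation": [0, 0.1, 0], "rot": [0, 0, 0], "gripper": -0.2},
    {"translation": [0, 0.1, 0], "rot": [0, 0, 0], "gripper": -0.2},
  ],
)

```text
time_s: 7.8
position: [0.5671, 0.1025, 0.056]
ee_rot: [-180.0, -0.0, 170.8]
contact_force: [-1.2, -3.7, -0.0]
finger_gap: 0.044
gripper_force: 41.6
```

Request:
carry_out(
  steps=[
    {"translation": [-0.4, -0.05, 0], "rot": [0, 0, 0], "gripper": -0.2},
    {"translation": [-0.8, -0.05, 0], "rot": [0, 0, 0], "gripper": -0.2},
    {"translation": [-1.0, -0.05, 0], "rot": [0, 0, 0], "gripper": -0.2},
    {"translation": [-1.15, -0.05, 0], "rot": [0, 0, 0], "gripper": -0.2},
    {"translation": [-1.15, -0.05, 0], "rot": [0, 0, 0], "gripper": -0.2},
  ],
)

```text
time_s: 8.43
position: [0.5786, 0.1006, 0.056]
ee_rot: [-180.0, 0.0, 170.8]
contact_force: [-0.2, -2.2, -1.8]
finger_gap: 0.0439
gripper_force: 41.5
```

Request:
carry_out(
  steps=[
    {"translation": [-0.1, 0, 0], "rot": [0, 0, 0], "gripper": -0.2},
    {"translation": [-0.2, 0, 0], "rot": [0, 0, 0], "gripper": -0.2},
    {"translation": [-0.2, 0, 0], "rot": [0, 0, 0], "gripper": -0.2},
  ],
)

```text
time_s: 8.8
position: [0.5804, 0.1003, 0.056]
ee_rot: [-180.0, -0.0, 170.8]
contact_force: [-1.8, -2.9, -2.0]
finger_gap: 0.0438
gripper_force: 41.6
```

Request:
carry_out(
  steps=[
    {"translation": [-0.1, 0, 0], "rot": [0, 0, 0], "gripper": -0.2},
    {"translation": [-0.2, 0, 0], "rot": [0, 0, 0], "gripper": -0.2},
    {"translation": [-0.2, 0, 0], "rot": [0, 0, 0], "gripper": -0.2},
  ],
)

```text
time_s: 9.18
position: [0.5825, 0.1, 0.056]
ee_rot: [-180.0, -0.0, 170.8]
contact_force: [-3.2, -4.7, -1.0]
finger_gap: 0.0438
gripper_force: 41.6
```

Request:
carry_out(
  steps=[
    {"translation": [-0.05, 0, 0], "rot": [0, 0, 0], "gripper": -0.2},
    {"translation": [-0.1, 0, 0], "rot": [0, 0, 0], "gripper": -0.2},
    {"translation": [-0.1, 0, 0], "rot": [0, 0, 0], "gripper": -0.2},
  ],
)

```text
time_s: 9.55
position: [0.5833, 0.0998, 0.056]
ee_rot: [-180.0, -0.0, 170.8]
contact_force: [-3.6, -3.8, -1.0]
finger_gap: 0.0434
gripper_force: 41.6
```

Request:
carry_out(
  steps=[
    {"translation": [-0.05, 0, 0], "rot": [0, 0, 0], "gripper": -0.2},
    {"translation": [-0.1, 0, 0], "rot": [0, 0, 0], "gripper": -0.2},
    {"translation": [-0.1, 0, 0], "rot": [0, 0, 0], "gripper": -0.2},
  ],
)

```text
time_s: 9.93
position: [0.5842, 0.0997, 0.056]
ee_rot: [-180.0, -0.0, 170.8]
contact_force: [-3.5, -4.2, 0.0]
finger_gap: 0.0441
gripper_force: 41.6
```

Request:
carry_out(
  steps=[
    {"translation": [-0.05, 0, 0], "rot": [0, 0, 0], "gripper": -0.2},
    {"translation": [-0.1, 0, 0], "rot": [0, 0, 0], "gripper": -0.2},
    {"translation": [-0.1, 0, 0], "rot": [0, 0, 0], "gripper": -0.2},
  ],
)

```text
time_s: 10.3
position: [0.5842, 0.0997, 0.0558]
ee_rot: [-180.0, -0.1, 170.8]
contact_force: [-7.9, -3.0, 2.1]
finger_gap: 0.0436
gripper_force: 41.9
```

Request:
carry_out(
  steps=[
    {"translation": [0, 0, 0.1], "rot": [0, 0, 0], "gripper": -0.2},
    {"translation": [0, 0, 0.15], "rot": [0, 0, 0], "gripper": -0.2},
    {"translation": [0, 0, 0.15], "rot": [0, 0, 0], "gripper": -0.2},
  ],
)

```text
time_s: 10.68
position: [0.5842, 0.0997, 0.0547]
ee_rot: [-180.0, -0.2, 170.8]
contact_force: [-10.5, -4.0, 6.9]
finger_gap: 0.0436
gripper_force: 42.5
```

Request:
carry_out(
  steps=[
    {"translation": [0, 0, 0.03], "rot": [0, 0, 0], "gripper": -0.2},
    {"translation": [0, 0, 0.03], "rot": [0, 0, 0], "gripper": 0.35},
    {"translation": [0, 0, 0.03], "rot": [0, 0, 0], "gripper": 0.35},
    {"translation": [0, 0, 0.03], "rot": [0, 0, 0], "gripper": 0.35},
  ],
)

```text
time_s: 11.18
position: [0.5859, 0.1002, 0.0545]
ee_rot: [180.0, 0.1, 170.8]
contact_force: [0.3, -0.1, 0.1]
finger_gap: 0.0577
gripper_force: 0.0
```

Request:
carry_out(
  steps=[
    {"translation": [0.0, -0.1, -2], "rot": [0, 0, 0], "gripper": 0.35},
    {"translation": [0.0, -0.1, -6], "rot": [0, 0, 0], "gripper": 0.35},
    {"translation": [0, -4, -12], "rot": [0, 0, 0], "gripper": 0.2},
    {"translation": [8, -10, -16], "rot": [0, 0, 0], "gripper": 0},
    {"translation": [14, -16, -16], "rot": [0, 0, 0], "gripper": -0.4},
    {"translation": [14, -16, -16], "rot": [0, 0, 0], "gripper": -0.4},
    {"translation": [14, -16, -16], "rot": [0, 0, 0], "gripper": -0.4},
  ],
)

```text
time_s: 12.05
position: [0.4198, -0.0382, 0.2162]
ee_rot: [179.6, 0.1, 170.6]
contact_force: [-0.2, -0.2, 0.4]
finger_gap: 0.0256
gripper_force: 0.0
```

Run:
```python
from h import *
s=st()
im=save('scene','k1'); t=save('top','k1t')
a=im[190:330,180:400][:,:,::-1]; b=t[190:330,190:360][:,:,::-1]
cv2.imwrite('pics/k1c.png',cv2.resize(np.hstack([a,b]),None,fx=2.05,fy=2.05,interpolation=cv2.INTER_CUBIC))
```

```text
{'time_s': 12.05, 'position': [0.4198, -0.0382, 0.2162], 'ee_rot': [179.6363, 0.1363, 170.5783], 'contact_force': [-0.1866, -0.1981, 0.4334], 'torque': [0.055, -0.0713, 0.0391], 'finger_gap': 0.0256, 'gripper_force': 0.0}
```

View pics/k1c.png

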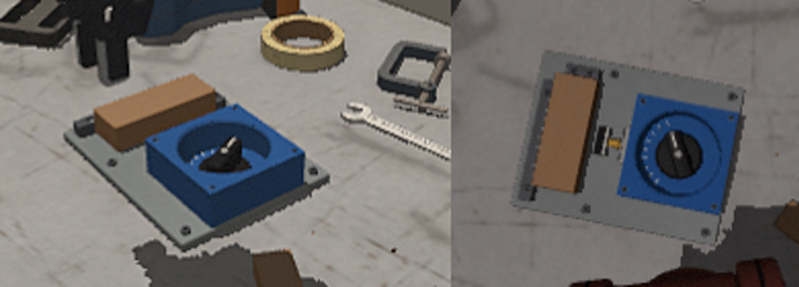

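The block sits along the fence with its far end at the stop, in the top crop at (567,130). The foot is clear at (605,140) and the wing mark points up-left at (675,148). Now I'll measure the wing angle and knob centre.

Run:
```python
from h import *
t=cv2.imread('pics/k1t.png'); hsv=cv2.cvtColor(t,cv2.COLOR_BGR2HSV)
# block
m=((hsv[...,0]<18)&(hsv[...,1]>70)&(hsv[...,2]>60)).astype(np.uint8); m[:,:215]=0; m[:,255+5:]=0; m[:215]=0; m[300:]=0
cn=max(cv2.findContours(m,0,2)[0],key=cv2.contourArea); b=cv2.boxPoints(cv2.minAreaRect(cn)); P=px2w('top',b,0.04)
print('block',P.mean(0),np.linalg.norm(np.diff(P,axis=0),axis=1),[np.degrees(np.arctan2(*(P[k+1]-P[k])[[1,0]])) for k in(0,1)],j2w([[0,64.5,40]]))
# knob rectified z=24 & z=42
c=np.array([0.5627,-0.0173]); r=np.arange(-.045,.0451,.0003)
o=[]
for f in('top0','k1t'):
  for z in(.024,.042):
    im=cv2.imread(f'pics/{f}.png'); Y,X=np.meshgrid(c[1]-r,c[0]-r)
    q=w2px('top',np.c_[X.ravel(),Y.ravel(),np.full(X.size,z)]).astype(np.float32).reshape(*X.shape,2)
    w=cv2.remap(im,q[...,0],q[...,1],cv2.INTER_CUBIC)
    h=cv2.cvtColor(w,cv2.COLOR_BGR2HSV); d=((h[...,1]<110)&((X-c[0])**2+(Y-c[1])**2<.032**2))
    print(f,z,'nonblue centroid',X[d].mean(),Y[d].mean(),'equiv radius',np.sqrt(d.sum()*.0003**2/np.pi))
    if z==.042: o.append(np.clip(w.astype(float)*1.6,0,255).astype(np.uint8))
o=np.hstack(o); cv2.imwrite('pics/wing.png',cv2.resize(o,None,fx=1.3,fy=1.3))
```

```text
block [0.58261957 0.10106136 0.04      ] [0.12027259 0.04552732 0.11999885] [np.float64(-9.109195946663062), np.float64(-100.44630474639683)] [[0.58181234 0.10067029 0.04      ]]
top0 0.024 nonblue centroid 0.5629947338084256 -0.01688735066023919 equiv radius 0.023381965873592224
top0 0.042 nonblue centroid 0.5616516478137913 -0.017381966499891485 equiv radius 0.022951631681500963
k1t 0.024 nonblue centroid 0.5630832978557705 -0.016922340480764485 equiv radius 0.023490146968478915
k1t 0.042 nonblue centroid 0.5617232069782465 -0.017421570105535467 equiv radius 0.023066178889414743
```

View pics/wing.png

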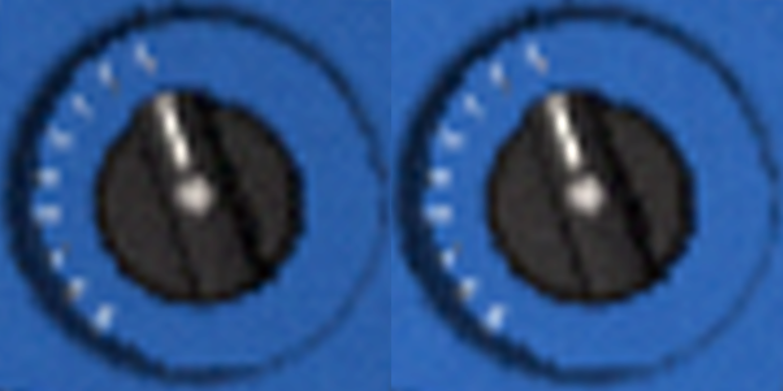

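The wing bar lies at about +19.5° world yaw, with its centre dot at the window centre (about 0.5625, -0.0178). Moving above the knob.

```bash
python3 -c "
from h import *
s=st(); print(np.round(s['q'],1),np.round(s['joint_vel'],1)); goal([0.563,-0.0185,0.10],199.5)"
```

```text
{'time_s': 12.15, 'position': [0.4216, -0.0362, 0.2156], 'ee_rot': [179.7826, 0.1232, 170.7124], 'contact_force': [0.1441, -0.2627, 0.3188], 'torque': [0.0315, -0.0348, 0.0489], 'finger_gap': 0.0258, 'gripper_force': 0.0}
[-47.6 -11.8  42.2 118.4   8.2  70.4  72. ] [-0.6  4.5 -1.1 -1.4 -1.5 -1.2  0.5]
goal [ 0.563  -0.0185  0.1   ] 199.5 -> cm [-13.64   3.99  11.61] rot [ 0.003  0.003 -0.502]
```

Request:
carry_out(
  steps=[
    {"translation": [-5, 1.5, 3], "rot": [0, 0, -0.15], "gripper": -0.4},
    {"translation": [-10, 3, 6], "rot": [0, 0, -0.3], "gripper": -0.4},
    {"translation": [-13.6, 4, 9], "rot": [0, 0, -0.45], "gripper": -0.4},
    {"translation": [-13.6, 4, 11.6], "rot": [0, 0, -0.502], "gripper": -0.4},
    {"translation": [-13.6, 4, 11.6], "rot": [0, 0, -0.502], "gripper": -0.4},
    {"translation": [-13.6, 4, 11.6], "rot": [0, 0, -0.502], "gripper": -0.4},
    {"translation": [-13.6, 4, 11.6], "rot": [0, 0, -0.502], "gripper": -0.4},
  ],
)

```text
time_s: 13.02
position: [0.563, -0.0179, 0.0999]
ee_rot: [180.0, 0.2, -160.5]
contact_force: [1.1, 0.9, 0.2]
finger_gap: 0.0257
gripper_force: 0.0
```

```bash
python3 -c "
from h import *
s=st(); print(np.round(s['q'],1),np.round(s['joint_vel'],1)); goal([0.563,-0.0185,0.053],199.5)"
```

```text
{'time_s': 13.025, 'position': [0.563, -0.0179, 0.0999], 'ee_rot': [179.9884, 0.1538, -160.4828], 'contact_force': [1.0917, 0.9214, 0.2273], 'torque': [0.0107, 0.0142, -0.0602], 'finger_gap': 0.0257, 'gripper_force': 0.0}
[-41.8  22.   47.3 108.2 -19.   57.8 123.2] [ 0.1 -0.4 -0.2  0.4 -0.1 -0.1  0.4]
goal [ 0.563  -0.0185  0.053 ] 199.5 -> cm [ 0.04 -0.06  4.69] rot [0.    0.003 0.   ]
```

Request:
carry_out(
  steps=[
    {"translation": [0, -0.05, 2], "rot": [0, 0, 0], "gripper": -0.4},
    {"translation": [0, -0.05, 3], "rot": [0, 0, 0], "gripper": -0.4},
    {"translation": [0, -0.05, 3.8], "rot": [0, 0, 0], "gripper": -0.4},
    {"translation": [0, -0.05, 4.3], "rot": [0, 0, 0], "gripper": -0.4},
    {"translation": [0, -0.05, 4.3], "rot": [0, 0, 0], "gripper": -0.4},
  ],
)

```text
time_s: 13.65
position: [0.5622, -0.0188, 0.055]
ee_rot: [-180.0, -0.0, -160.5]
contact_force: [0.6, 0.6, 0.5]
finger_gap: 0.0256
gripper_force: 0.0
```

Request:
carry_out(
  steps=[
    {"translation": [0, 0, 0.2], "rot": [0, 0, 0], "gripper": -0.4},
    {"translation": [0, 0, 0.4], "rot": [0, 0, 0], "gripper": -0.4},
    {"translation": [0, 0, 0.4], "rot": [0, 0, 0], "gripper": -0.4},
  ],
)

```text
time_s: 14.02
position: [0.5624, -0.0186, 0.0513]
ee_rot: [-180.0, -0.0, -160.4]
contact_force: [1.1, -0.1, 0.9]
finger_gap: 0.0259
gripper_force: 0.0
```

Request:
carry_out(
  steps=[
    {"translation": [0, 0, -0.05], "rot": [0, 0, 0], "gripper": -0.8},
    {"translation": [0, 0, -0.05], "rot": [0, 0, 0], "gripper": -0.8},
    {"translation": [0, 0, -0.05], "rot": [0, 0, 0], "gripper": -0.8},
    {"translation": [0, 0, -0.05], "rot": [0, 0, 0], "gripper": -0.8},
  ],
  force=60,
)

```text
time_s: 14.52
position: [0.5622, -0.018, 0.0518]
ee_rot: [179.9, -0.0, -160.4]
contact_force: [-3.1, 4.0, 4.1]
finger_gap: 0.0145
gripper_force: 59.7
```

```bash
python3 -c "
from h import *
s=st(); print(np.round(s['q'],1))"
```

```text
{'time_s': 14.525, 'position': [0.5622, -0.018, 0.0518], 'ee_rot': [179.9396, -0.0149, -160.436], 'contact_force': [-3.061, 3.9955, 4.1157], 'torque': [0.8069, 0.7435, -0.172], 'finger_gap': 0.0145, 'gripper_force': 59.6803}
[-39.3  26.   44.7 110.1 -22.7  53.1 126.1]
```

Request:
carry_out(
  steps=[
    {"translation": [0, 0, 0], "rot": [0, 0, 0.1], "gripper": -0.8},
    {"translation": [0, 0, 0], "rot": [0, 0, 0.2], "gripper": -0.8},
    {"translation": [0, 0, 0], "rot": [0, 0, 0.3], "gripper": -0.8},
    {"translation": [0, 0, 0], "rot": [0, 0, 0.35], "gripper": -0.8},
    {"translation": [0, 0, 0], "rot": [0, 0, 0.4], "gripper": -0.8},
    {"translation": [0, 0, 0], "rot": [0, 0, 0.4], "gripper": -0.8},
  ],
)

```text
time_s: 15.28
position: [0.5622, -0.018, 0.0518]
ee_rot: [180.0, -0.0, 176.6]
contact_force: [-3.3, 3.3, 4.7]
finger_gap: 0.0146
gripper_force: 59.8
```

```bash
python3 -c "
from h import *
s=st(); print(np.round(s['q'],1))"
```

```text
{'time_s': 15.275, 'position': [0.5622, -0.018, 0.0518], 'ee_rot': [179.9648, -0.0479, 176.6327], 'contact_force': [-3.3341, 3.3305, 4.7497], 'torque': [0.8795, 0.8261, -0.0693], 'finger_gap': 0.0146, 'gripper_force': 59.8233}
[-43.2  28.   50.  110.2 -26.4  54.  106.2]
```

```bash
cat > meas.py <<'E'
from h import *
A=[]
for i in range(6):
    manip.camera('scene'); s=manip.read_state(); A.append([s['torque'][2],s['effort'][6],s['ee_rot'][2]%360,s['torque'][0],s['torque'][1],*s['contact_force'],s['finger_gap']*1000])
A=np.array(A); print('t',s['time_s'],'turned',round(np.radians(199.564-A[:,2].mean()),4)); print(np.round(A.mean(0),4)); print(np.round(A.std(0),4))
E
python3 meas.py
```

```text
t 15.575 turned 0.3997
[-1.297000e-01  9.440000e-02  1.766615e+02  7.990000e-01  7.526000e-01
 -3.319600e+00  4.501200e+00  4.487000e+00  1.436140e+01]
[0.0305 0.0355 0.0017 0.0271 0.028  0.2379 0.285  0.4388 0.1278]
```

Request:
carry_out(
  steps=[
    {"translation": [0, 0, 0], "rot": [0, 0, 0.012], "gripper": -0.8},
    {"translation": [0, 0, 0], "rot": [0, 0, 0.024], "gripper": -0.8},
    {"translation": [0, 0, 0], "rot": [0, 0, 0.036], "gripper": -0.8},
    {"translation": [0, 0, 0], "rot": [0, 0, 0.05], "gripper": -0.8},
  ],
)

```text
time_s: 16.08
position: [0.5622, -0.018, 0.0518]
ee_rot: [180.0, -0.0, 173.8]
contact_force: [-3.7, 3.9, 4.6]
finger_gap: 0.0145
gripper_force: 59.7
```

```bash
python3 -c "
from h import *
s=st(); print(s['effort'][6],s['joint_vel'][6])"; python3 meas.py
```

```text
{'time_s': 16.075, 'position': [0.5622, -0.018, 0.0518], 'ee_rot': [179.964, -0.0471, 173.8074], 'contact_force': [-3.6716, 3.8937, 4.6205], 'torque': [0.8095, 0.791, 0.1396], 'finger_gap': 0.0145, 'gripper_force': 59.7228}
0.012899339490104467 -5.590836680110961
t 16.375 turned 0.4495
[ 9.070000e-02 -1.343000e-01  1.738083e+02  7.745000e-01  8.001000e-01
 -3.352000e+00  4.095800e+00  4.655100e+00  1.450880e+01]
[0.0206 0.0723 0.0194 0.0388 0.0135 0.3608 0.3908 0.407  0.1445]
```

Create meas.py:
```python
from h import *
A=[]
for i in range(5):
    s=manip.read_state(); A.append([s['torque'][2],s['effort'][6],s['ee_rot'][2]%360])
    if i<4: manip.camera('scene')
A=np.array(A); print('t',round(s['time_s'],2),'turned',round(np.radians(199.564-A[0,2]),4),'moving tz',A[0,0].round(3),'hold tz',A[1:,0].mean().round(3),'eff',A[0,1].round(3),A[1:,1].mean().round(3),'F',np.round(s['contact_force'],1))
```

```text
(no output)
```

Request:
carry_out(
  steps=[
    {"translation": [0, 0, 0], "rot": [0, 0, 0.015], "gripper": -0.8},
    {"translation": [0, 0, 0], "rot": [0, 0, 0.03], "gripper": -0.8},
    {"translation": [0, 0, 0], "rot": [0, 0, 0.045], "gripper": -0.8},
    {"translation": [0, 0, 0], "rot": [0, 0, 0.06], "gripper": -0.8},
  ],
)

```text
time_s: 16.88
position: [0.5621, -0.018, 0.0518]
ee_rot: [180.0, -0.1, 170.4]
contact_force: [-3.0, 4.1, 4.7]
finger_gap: 0.0146
gripper_force: 59.7
```

```bash
python3 meas.py
```

```text
t 17.07 turned 0.5096 moving tz 0.173 hold tz 0.124 eff 0.012 -0.147 F [-3.5  4.5  4.7]
```

Request:
carry_out(
  steps=[
    {"translation": [0, 0, 0], "rot": [0, 0, 0.015], "gripper": -0.8},
    {"translation": [0, 0, 0], "rot": [0, 0, 0.03], "gripper": -0.8},
    {"translation": [0, 0, 0], "rot": [0, 0, 0.045], "gripper": -0.8},
    {"translation": [0, 0, 0], "rot": [0, 0, 0.06], "gripper": -0.8},
  ],
)

```text
time_s: 17.58
position: [0.5621, -0.018, 0.0518]
ee_rot: [180.0, -0.1, 166.9]
contact_force: [-4.4, 3.6, 4.9]
finger_gap: 0.0145
gripper_force: 59.7
```

```bash
python3 meas.py
```

```text
t 17.77 turned 0.5697 moving tz 0.141 hold tz 0.085 eff 0.011 -0.147 F [-3.   4.4  5.1]
```

Request:
carry_out(
  steps=[
    {"translation": [0, 0, 0], "rot": [0, 0, 0.015], "gripper": -0.8},
    {"translation": [0, 0, 0], "rot": [0, 0, 0.03], "gripper": -0.8},
    {"translation": [0, 0, 0], "rot": [0, 0, 0.045], "gripper": -0.8},
    {"translation": [0, 0, 0], "rot": [0, 0, 0.06], "gripper": -0.8},
  ],
)

```text
time_s: 18.27
position: [0.5621, -0.018, 0.0518]
ee_rot: [180.0, -0.1, 163.5]
contact_force: [-4.2, 4.2, 4.7]
finger_gap: 0.0146
gripper_force: 59.7
```

```bash
python3 meas.py
```

```text
t 18.48 turned 0.6296 moving tz 0.195 hold tz 0.139 eff 0.011 -0.147 F [-4.1  3.6  4.5]
```

Request:
carry_out(
  steps=[
    {"translation": [0, 0, 0], "rot": [0, 0, 0.015], "gripper": -0.8},
    {"translation": [0, 0, 0], "rot": [0, 0, 0.03], "gripper": -0.8},
    {"translation": [0, 0, 0], "rot": [0, 0, 0.045], "gripper": -0.8},
    {"translation": [0, 0, 0], "rot": [0, 0, 0.06], "gripper": -0.8},
  ],
)

```text
time_s: 18.98
position: [0.5621, -0.018, 0.0518]
ee_rot: [180.0, -0.1, 160.1]
contact_force: [-4.1, 3.2, 4.4]
finger_gap: 0.0145
gripper_force: 59.7
```

```bash
python3 meas.py
```

```text
t 19.18 turned 0.6896 moving tz 0.172 hold tz 0.11 eff 0.01 -0.146 F [-3.3  3.8  4. ]
```

Request:
carry_out(
  steps=[
    {"translation": [0, 0, 0], "rot": [0, 0, 0.015], "gripper": -0.8},
    {"translation": [0, 0, 0], "rot": [0, 0, 0.03], "gripper": -0.8},
    {"translation": [0, 0, 0], "rot": [0, 0, 0.045], "gripper": -0.8},
    {"translation": [0, 0, 0], "rot": [0, 0, 0.06], "gripper": -0.8},
  ],
)

```text
time_s: 19.68
position: [0.5621, -0.018, 0.0518]
ee_rot: [180.0, -0.1, 156.6]
contact_force: [-4.5, 3.8, 5.0]
finger_gap: 0.0148
gripper_force: 59.7
```

```bash
python3 meas.py
```

```text
t 19.88 turned 0.7496 moving tz 0.233 hold tz 0.082 eff 0.01 -0.146 F [-3.6  3.5  5.1]
```

Still the free-running baseline; continuing.

Request:
carry_out(
  steps=[
    {"translation": [0, 0, 0], "rot": [0, 0, 0.015], "gripper": -0.8},
    {"translation": [0, 0, 0], "rot": [0, 0, 0.03], "gripper": -0.8},
    {"translation": [0, 0, 0], "rot": [0, 0, 0.045], "gripper": -0.8},
    {"translation": [0, 0, 0], "rot": [0, 0, 0.06], "gripper": -0.8},
  ],
)

```text
time_s: 20.38
position: [0.5622, -0.018, 0.0518]
ee_rot: [180.0, -0.1, 153.2]
contact_force: [-4.1, 4.2, 4.9]
finger_gap: 0.0148
gripper_force: 59.7
```

```bash
python3 meas.py
```

```text
t 20.57 turned 0.8096 moving tz 0.19 hold tz 0.113 eff 0.009 -0.146 F [-4.7  3.5  4.8]
```

Request:
carry_out(
  steps=[
    {"translation": [0, 0, 0], "rot": [0, 0, 0.015], "gripper": -0.8},
    {"translation": [0, 0, 0], "rot": [0, 0, 0.03], "gripper": -0.8},
    {"translation": [0, 0, 0], "rot": [0, 0, 0.045], "gripper": -0.8},
    {"translation": [0, 0, 0], "rot": [0, 0, 0.06], "gripper": -0.8},
  ],
)

```text
time_s: 21.08
position: [0.5621, -0.0179, 0.0518]
ee_rot: [180.0, -0.1, 149.7]
contact_force: [-3.7, 3.0, 4.9]
finger_gap: 0.0143
gripper_force: 59.7
```

```bash
python3 meas.py
```

```text
t 21.27 turned 0.8695 moving tz 0.268 hold tz 0.15 eff 0.009 -0.146 F [-3.3  4.8  5.5]
```

Request:
carry_out(
  steps=[
    {"translation": [0, 0, 0], "rot": [0, 0, 0.015], "gripper": -0.8},
    {"translation": [0, 0, 0], "rot": [0, 0, 0.03], "gripper": -0.8},
    {"translation": [0, 0, 0], "rot": [0, 0, 0.045], "gripper": -0.8},
    {"translation": [0, 0, 0], "rot": [0, 0, 0.06], "gripper": -0.8},
  ],
)

```text
time_s: 21.78
position: [0.5621, -0.0179, 0.0518]
ee_rot: [180.0, -0.1, 146.3]
contact_force: [-4.7, 3.2, 4.7]
finger_gap: 0.0146
gripper_force: 59.7
```

```bash
sed -i 's/range(5)/range(9)/;s/i<4/i<8/' meas.py; python3 meas.py
```

```text
t 22.18 turned 0.9296 moving tz 0.224 hold tz 0.11 eff 0.009 -0.123 F [-3.3  4.7  5.2]
```

Request:
carry_out(
  steps=[
    {"translation": [0, 0, 0], "rot": [0, 0, 0.015], "gripper": -0.8},
    {"translation": [0, 0, 0], "rot": [0, 0, 0.03], "gripper": -0.8},
    {"translation": [0, 0, 0], "rot": [0, 0, 0.045], "gripper": -0.8},
    {"translation": [0, 0, 0], "rot": [0, 0, 0.06], "gripper": -0.8},
  ],
)

```text
time_s: 22.68
position: [0.5621, -0.018, 0.0518]
ee_rot: [180.0, -0.1, 142.9]
contact_force: [-3.4, 4.5, 4.9]
finger_gap: 0.0144
gripper_force: 59.7
```

```bash
python3 meas.py
```

```text
t 23.07 turned 0.9896 moving tz 0.254 hold tz 0.109 eff 0.008 -0.123 F [-3.   4.4  4.7]
```

Request:
carry_out(
  steps=[
    {"translation": [0, 0, 0], "rot": [0, 0, 0.015], "gripper": -0.8},
    {"translation": [0, 0, 0], "rot": [0, 0, 0.03], "gripper": -0.8},
    {"translation": [0, 0, 0], "rot": [0, 0, 0.045], "gripper": -0.8},
    {"translation": [0, 0, 0], "rot": [0, 0, 0.06], "gripper": -0.8},
  ],
)

```text
time_s: 23.58
position: [0.5621, -0.0179, 0.0518]
ee_rot: [180.0, -0.1, 139.4]
contact_force: [-4.2, 4.8, 5.5]
finger_gap: 0.0143
gripper_force: 59.7
```

```bash
python3 meas.py
```

```text
t 23.98 turned 1.0496 moving tz 0.188 hold tz 0.127 eff 0.008 -0.123 F [-4.6  4.7  5. ]
```

Request:
carry_out(
  steps=[
    {"translation": [0, 0, 0], "rot": [0, 0, 0.015], "gripper": -0.8},
    {"translation": [0, 0, 0], "rot": [0, 0, 0.03], "gripper": -0.8},
    {"translation": [0, 0, 0], "rot": [0, 0, 0.045], "gripper": -0.8},
    {"translation": [0, 0, 0], "rot": [0, 0, 0.06], "gripper": -0.8},
  ],
)

```text
time_s: 24.48
position: [0.5621, -0.018, 0.0518]
ee_rot: [-180.0, -0.1, 136.0]
contact_force: [-3.8, 5.2, 4.3]
finger_gap: 0.0143
gripper_force: 59.8
```

```bash
python3 meas.py
```

```text
t 24.88 turned 1.1096 moving tz 0.228 hold tz 0.104 eff -0.013 -0.134 F [-3.3  4.9  4.1]
```

The wrist effort signal has just left its baseline, by -0.021 N m or roughly 3 N of clamp, so contact was near 1.08 turned. Tightening further in small steps.

Request:
carry_out(
  steps=[
    {"translation": [0, 0, 0], "rot": [0, 0, 0.015], "gripper": -0.8},
    {"translation": [0, 0, 0], "rot": [0, 0, 0.03], "gripper": -0.8},
    {"translation": [0, 0, 0], "rot": [0, 0, 0.045], "gripper": -0.8},
    {"translation": [0, 0, 0], "rot": [0, 0, 0.06], "gripper": -0.8},
  ],
)

```text
time_s: 25.38
position: [0.5622, -0.0179, 0.0519]
ee_rot: [-180.0, -0.1, 132.6]
contact_force: [-3.3, 3.9, 4.6]
finger_gap: 0.0141
gripper_force: 59.9
```

```bash
python3 meas.py
```

```text
t 25.77 turned 1.1694 moving tz 0.296 hold tz 0.142 eff -0.063 -0.18 F [-3.5  3.4  5.5]
```

Request:
carry_out(
  steps=[
    {"translation": [0, 0, 0], "rot": [0, 0, 0.005], "gripper": -0.8},
    {"translation": [0, 0, 0], "rot": [0, 0, 0.02], "gripper": -0.8},
    {"translation": [0, 0, 0], "rot": [0, 0, 0.035], "gripper": -0.8},
    {"translation": [0, 0, 0], "rot": [0, 0, 0.05], "gripper": -0.8},
  ],
)

```text
time_s: 26.28
position: [0.5621, -0.018, 0.0518]
ee_rot: [-180.0, -0.1, 129.7]
contact_force: [-2.9, 4.6, 5.0]
finger_gap: 0.0143
gripper_force: 59.9
```

```bash
python3 meas.py
```

```text
t 26.68 turned 1.2194 moving tz 0.3 hold tz 0.192 eff -0.105 -0.221 F [-3.2  4.1  5.8]
```

The effort drop is 0.113 N m, or about 14 N. Letting go and lifting straight out.

Request:
carry_out(
  steps=[
    {"translation": [0, 0, 0], "rot": [0, 0, 0], "gripper": -0.4},
    {"translation": [0, 0, 0], "rot": [0, 0, 0], "gripper": -0.4},
    {"translation": [0, 0, 0], "rot": [0, 0, 0], "gripper": -0.4},
    {"translation": [0, 0, 0], "rot": [0, 0, 0], "gripper": -0.4},
  ],
)

```text
time_s: 27.18
position: [0.5625, -0.0188, 0.0518]
ee_rot: [-180.0, 0.0, 129.6]
contact_force: [0.1, 0.1, 0.1]
finger_gap: 0.0256
gripper_force: 0.0
```

Request:
carry_out(
  steps=[
    {"translation": [0, 0, -1], "rot": [0, 0, 0], "gripper": -0.4},
    {"translation": [0, 0, -2.5], "rot": [0, 0, 0], "gripper": -0.4},
    {"translation": [0, 0, -6], "rot": [0, 0, 0], "gripper": -0.4},
    {"translation": [0, 0, -12], "rot": [0, 0, 0], "gripper": -0.4},
    {"translation": [5, 8, -16], "rot": [0, 0, 0], "gripper": -0.4},
    {"translation": [8, 13, -18], "rot": [0, 0, 0], "gripper": -0.4},
    {"translation": [8, 13, -18], "rot": [0, 0, 0], "gripper": -0.4},
    {"translation": [8, 13, -18], "rot": [0, 0, 0], "gripper": -0.4},
  ],
)

```text
time_s: 28.18
position: [0.6124, 0.1297, 0.2334]
ee_rot: [179.9, 0.1, 130.0]
contact_force: [-0.3, -0.9, -0.8]
finger_gap: 0.0257
gripper_force: 0.0
```

Run:
```python
from h import *
s=st()
im=save('scene','f1'); t=save('top','f1t')
a=im[190:330,180:400][:,:,::-1]; b=t[190:330,190:360][:,:,::-1]
cv2.imwrite('pics/f1c.png',cv2.resize(np.hstack([a,b]),None,fx=2.05,fy=2.05,interpolation=cv2.INTER_CUBIC))
```

```text
{'time_s': 28.175, 'position': [0.6124, 0.1297, 0.2334], 'ee_rot': [179.9044, 0.0714, 129.9657], 'contact_force': [-0.3389, -0.8892, -0.8304], 'torque': [-0.034, 0.0009, -0.0062], 'finger_gap': 0.0257, 'gripper_force': 0.0}
```

View pics/f1c.png

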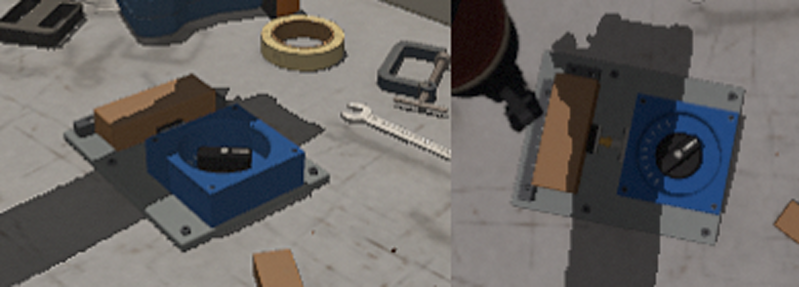

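The foot now touches the block's side (top crop 597,140). The block is still against the fence and stop, the knob has turned, and the arm is clear. Handing in.

```bash
python3 -c "
from h import *
print(np.abs(manip.read_state()['joint_vel']).max()); print(manip.job_done())"
```

```text
1.4872928159521708
the job is handed in; nothing more can be done
None
```

The job is handed in at about 28 s: the larger block is seated against the fence and end stop and clamped at about 14 N (estimated from wrist torque), and the arm is clear of everything; no verdict came back.

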